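# Third hand at the tacking jig: hold the right tube stub flush on its foot plate

## Task

A handrail foot is to be tacked: look which foot plate sits in the jig's working bay, in front of the toggle clamp, take the tube stub that fits its brass centring cone (the wide tube for the big cone, the thin tube for the small one), lower it upright over the cone and press it down against the spring until its end is flush on the plate. Finish while still holding it there with a steady downward push of about 15 N, so that I can tack it: do not let go, and never lean on it with more than 40 N. Leave the other stub, the paint marker, the tape measure and the soapstone holder where they are.

Things in the scene. Friction and masses are not known exactly. Their poses are not given: they have to be found in the camera images.
- jig: grey steel jig base, screwed to the bench and immovable, 165 x 320 x 10 mm, origin under the middle of its two bays, z up. The working bay is centred 85 mm to its +y, the waiting bay 85 mm to its -y. A toggle clamp (up to 118 mm above the bench) stands on its +x side, 60 to 300 mm from the working bay's centre, and two 18 mm high steel fences on the -x and +y sides of that bay
- working_bay (a point): centre of the jig's working bay, on the top of the jig base (10 mm above the bench); the carrier that is centred here (within a few mm) is the one to work on; the other waits 170 mm away in the waiting bay
- carrier_large: blue block 100 x 100 x 25 mm, fixed, with a ledge towards the clamp, loaded with a bright steel foot plate 90 x 90 x 8 mm that has a 36 mm hole in the middle for the 42 mm tube; origin at the centre of its underside, on the jig base; the plate's top is 33 mm above it. Three 6 mm dowels at the plate's edges do not stick out above it
- carrier_small: green block of the same sizes, with the foot plate for the 27 mm tube (23 mm hole in the middle)
- seat_large (a point): centre of the top face of the blue carrier's foot plate, 43 mm above the bench: the stub's lower end must sit here
- seat_small (a point): the same on the green carrier's foot plate
- cone_large (a joint): travel in m of the sprung brass cone in the middle of the blue carrier's plate: 0 is up, grows as it is pressed down, stop at 0.011. Up, its 33.6 mm wide shoulder stands 7 mm above the plate and its 14 mm wide top 27 mm above it. It catches the bore of the wide stub about 6 mm above the plate; with the stub flush it reads about 0.006 and pushes up with 4 N (2 N when up)
- cone_small (a joint): the same for the green carrier: shoulder 21.4 mm wide, 7 mm above the plate, top 7 mm wide, 21 mm above the plate; it catches the thin stub about 7 mm above the plate and reads about 0.007 when the thin stub is flush
- stub_large: wide tube stub, dark steel pipe, 42 mm outside, 35 mm bore, 55 mm long, 0.14 kg nominal, standing upright loose on the bench; origin at the centre of its lower end, z along the tube
- stub_small: thin tube stub, dark steel tube, 27 mm outside, 20 mm bore, 65 mm long, 0.11 kg nominal, standing upright loose on the bench; origin at the centre of its lower end, z along the tube
- paint_marker: white paint marker with a red cap, 17 mm thick, 128 mm long, lying on the bench; a bystander
- tape_measure: yellow tape measure, 39 x 90 x 64 mm, standing on the bench; a bystander
- soapstone_holder: flat metal soapstone holder, 16 x 140 x 15 mm, lying on the bench; a bystander
Mind the look-alikes: they are no part of the job. Leave any orange or purple look-alike of the stub_small alone.

How it is judged:
By the outcome, as a careful person would: the job done as asked, in the order asked, and still so for the second after the job is handed in, while the arm keeps its last pose, push and grip.
It also fails if it takes over 48 s, if anything falls off the work surface, if the arm or the gripper's body presses on something with over 40 N, if the wrist force passes 120 N, or if a joint passes its speed limit or range.

## Robot

A 6-joint arm with a two-finger parallel gripper is mounted at the origin on a cart in front of the work surface, level with it; the furniture and walls round the work are solid. World frame = base frame: x ahead of the robot, y to its left, z up, the work surface at z = 0. Lengths are in mm, angles in rad, forces in N, time in s.
With the tool pointing down it reaches from about 250 to 775 mm from the base axis. Payload 8.9 kg.
Tool frame: the origin (TCP) lies on the mounting face of the last link; the fingertips stand 173 mm ahead of it and the grasp point (between the pads) lies 155 mm ahead of it; z points along the fingers, y is the line along which they close (so a half turn about z gives the same grasp; the last joint's range is limited). The gripper opens to 85 mm and grips with 20 to 120 N. Pads are 22 mm wide; open, the fingers measure 114 mm over their backs; the gripper's body (76 mm by 85 mm) begins 54 mm behind the grasp point. The pads swing forward as they close: fully open they stand 13 mm farther back than shut.
Start: joints at [-1.449, 0.291, -0.153, 1.127, 0, 1.431], TCP at [135.375, -507.246, 404.705] pointing down, gripper open.
Joint ranges: [-2.52, 2.52], [-0.91, 1.74], [-1.3, 1.37], [-1.96, 2.02], [-1.52, 1.47], [-3.14, 3.14]. Speed limits (rad/s): [2.22, 2.22, 2.79, 3.14, 3.14, 3.14].

## Interface

Orientations are given as [roll, pitch, yaw] about the fixed x, y, z axes, in that order (R = Rz(yaw) Ry(pitch) Rx(roll)).
In Python, from station import r, cams gives the robot as it stands.
- The arm moves only by the tool carry_out, never from a script. Its argument "series" is text: rows parted by semicolons, each of 5 numbers parted by spaces: the opening, from 0 (shut) to 1 (fully open), then the shift along the world's x, y, z in units of 750 mm (1.0 is 750 mm), then the turn about the world's z in units of 1.5 rad (1.0 is 1.5 rad). In form: gripper tx ty tz turn; .... A call has 1 to 10 rows; each row is the pose to reach, as a shift and turn from the pose commanded when the call began; what a row does not reach only later rows make up. A row lasts 1/10 s, in which the tool goes at most 50 mm and 8.59 degrees, less where a joint would pass 70% of its speed; a pose out of reach is approached as far as the arm can. A call with a number of a shift or a turn outside -1 to 1 is refused whole. A call with a gripper value outside its range is refused whole. The fingers move at their own pace and stop on an object; the grip force is fixed at half the most. Time passes only in rows, so rows that repeat a pose let the fingers close. It gives the time, the measured TCP pose, the force, the opening and the grip force at its end, in the units of the state.
- r.state(): the state, without advancing time (a new reading comes with each control period).
- cams.camera(name): name is "scene" or "top"; returns a dict with "frame" (420x560x3 uint8, red, green, blue), "range_z" (420x560 float32, mm along the optical axis (not along the pixel's ray), 0 where there is no reading), "fov_y" (degrees; the focal length in pixels is half the picture's height over the tangent of half this angle, whatever the lens; pixels are square), "cx", "cy" (the principal point, pixels), "R" (3x3) and "t" (3): a world point X has camera coordinates R X + t. Camera axes: x right, y down, z forward; pixel columns grow to the right and rows downward; lengths in mm; the calibration is good to about 2 mm. A picture is of the moment at which its call begins.
- r.job_done(): hands the job in; it is judged then, once.
The state is a dict: "t": time; "q": joint angles; "qd": joint speeds; "effort": joint torques, N m; "position": TCP position; "eef_rot": TCP orientation; "contact_force": force on the tool from outside, world axes, zero at the start; "torque": the same for the moment, N m; "width": finger opening in mm; "finger_force": force on a finger pad.
Only numpy, scipy, OpenCV 4.12 (cv2) and the standard library are available. Lean on these libraries where they do the work, as an engineer would, in place of code of your own. Each camera call takes 0.05 s, during which the arm holds its last target. There are 200 camera calls.

## Working session

There is one attempt and no reset: what is moved stays moved. The work goes in short steps, Python scripts to look and compute and a tool call to move; the robot and the scene stay as the last step left them, time stands still between calls to the robot, and variables do not carry over. Pictures are saved under pics/ and viewed, at most 10 in all, crops included, and the job is handed in when it is done.

Besides the shell and the picture viewer there is one more tool, called after "Call:" as name(argument=value, ...), one argument or row to a line, values as JSON. carry_out: Moves the arm, as the interface text tells. Shifts and turns lie within -1 to 1; 1 stands for 750 mm of shift or 1.5 rad of turn. Its arguments: {"type":"object","properties":{"series":{"type":"string"}},"required":["series"]}

```bash
mkdir -p pics; ls; cat > h.py <<'E'
import numpy as np,cv2
from station import r,cams
def cam(n):
    c=cams.camera(n); c['f']=c['frame'].shape[0]/2/np.tan(np.radians(c['fov_y'])/2); return c
def ray(c,u,v):
    d=c['R'].T@np.array([(u-c['cx'])/c['f'],(v-c['cy'])/c['f'],1]); return -c['R'].T@c['t'],d
def onz(c,u,v,z):
    o,d=ray(c,u,v); return o+d*(z-o[2])/d[2]
def cloud(c):
    z=c['range_z']; v,u=np.indices(z.shape)
    P=np.stack([(u-c['cx'])/c['f']*z,(v-c['cy'])/c['f']*z,z],-1)
    return (P-c['t'])@c['R']
def save(c,p): cv2.imwrite(p,c['frame'][:,:,::-1])
E
python3 - <<'E'
from h import *
np.set_printoptions(suppress=True,precision=3)
for n in('scene','top'):
    c=cam(n); save(c,f'pics/{n}0.png'); np.savez(f'{n}0.npz',**c); print(n,c['fov_y'],c['cx'],c['cy'],-c['R'].T@c['t'],c['R'][2])
s=r.state();print(s)
E
```

```text
pics
scene 57.484337491375165 284.336367524824 213.66617394936148 [112.032 654.609 670.29 ] [ 0.447 -0.665 -0.598]
top 42.56508167912908 285.8986960896237 208.97926505195832 [ 300.508  -28.177 1396.433] [ 0.183  0.015 -0.983]
{'t': 0.1, 'q': array([-1.449,  0.291, -0.154,  1.127,  0.   ,  1.432]), 'qd': array([-0.002, -0.002,  0.002,  0.   , -0.001, -0.001]), 'effort': array([  0.002, -53.798,  33.192,   0.009,  -0.   ,   0.   ]), 'position': array([ 135.353, -507.057,  404.188]), 'eef_rot': array([-3.14 , -0.   ,  0.261]), 'contact_force': array([ 1.025, -0.968,  0.062]), 'torque': array([ 0.028, -0.023,  0.016]), 'finger_force': 0.0, 'width': 85.04598308795512}
```

View pics/scene0.png

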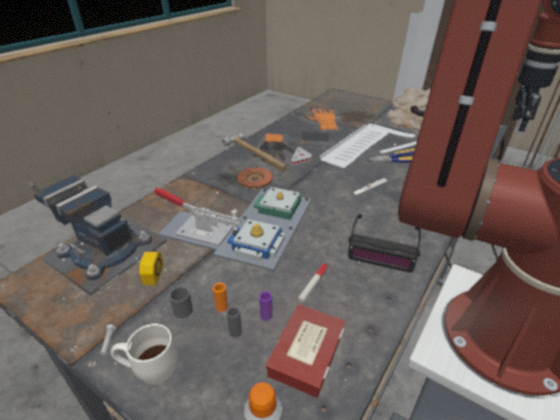

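View pics/top0.png

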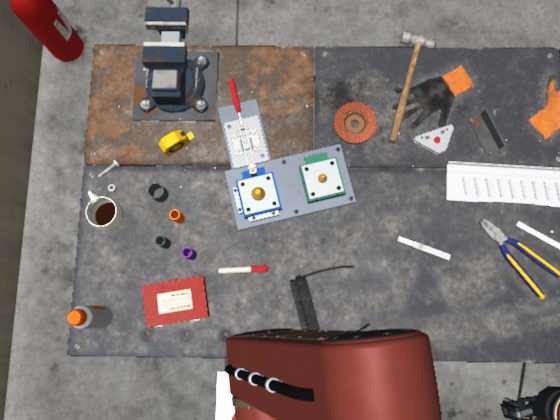

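The blue carrier (top px 258,194; scene px 257,236) sits in front of the toggle clamp (top px 243,140), so the job needs the wide dark stub, seen at top px 157,191 and scene px 181,302. The thin dark stub is at top px 163,242. Orange and purple look-alikes stand at 176,215 and 189,253. Next I'll measure the stub and the plate.

```bash
cat > m.py <<'E'
from h import *
np.set_printoptions(suppress=True,precision=1)
T=dict(np.load('top0.npz'));S=dict(np.load('scene0.npz'))
for n,c,(u,v),(a,b) in(('top',T,(157,191),(258,194)),('scene',S,(181,302),(257,236))):
    P=cloud(c)
    # stub: points above bench near its pixel
    w=P[v-22:v+22,u-18:u+18].reshape(-1,3)
    for lo,hi in((15,45),(48,62)):
        k=w[(w[:,2]>lo)&(w[:,2]<hi)]
        if len(k)>4:
            (x,y),rad=cv2.minEnclosingCircle(k[:,:2].astype(np.float32)); print(n,'stub',lo,len(k),'z',np.median(k[:,2]),k[:,2].max(),'circ',x,y,rad)
    bz=w[w[:,2]<10][:,2];print(' bench z',np.median(bz))
    # plate: bright pixels
    f=c['frame'].astype(int);m=((f.min(2)>150)).astype(np.uint8)
    q=np.zeros_like(m);q[b-32:b+32,a-32:a+32]=1
    m=cv2.morphologyEx(m*q,cv2.MORPH_OPEN,np.ones((3,3)))
    cs=cv2.findContours(m,0,2)[0];k=max(cs,key=cv2.contourArea)
    hull=cv2.convexHull(k).reshape(-1,2)
    W=np.array([onz(c,x,y,43) for x,y in hull])[:,:2].astype(np.float32)
    print(n,'plate',cv2.minAreaRect(W)); pz=P[m>0];print(' z',np.median(pz[:,2]))
    # brass
    h=cv2.cvtColor(c['frame'],cv2.COLOR_RGB2HSV);g=((h[...,0]>10)&(h[...,0]<30)&(h[...,1]>110)&(h[...,2]>70)).astype(np.uint8)*q
    cs=cv2.findContours(g,0,2)[0];k=max(cs,key=cv2.contourArea);M=cv2.moments(k)
    print(n,'brass',cv2.contourArea(k),cv2.boundingRect(k),M['m10']/M['m00'],M['m01']/M['m00'],'top z',np.percentile(P[g>0][:,2],[50,95]),'onz57',onz(c,M['m10']/M['m00'],M['m01']/M['m00'],57))
# crops enlarged
a=cv2.resize(T['frame'][165:275,130:290],(800,550),interpolation=cv2.INTER_CUBIC)
b=cv2.resize(S['frame'][215:345,140:300],(677,550),interpolation=cv2.INTER_CUBIC)
cv2.imwrite('pics/ca.png',a[...,::-1]);cv2.imwrite('pics/cb.png',b[...,::-1])
E
python3 m.py
```

```text
top stub 15 110 z 30.59620972506526 44.94802960127626 circ 577.0277099609375 309.9547424316406 47.58199691772461
top stub 48 86 z 54.721420064005855 61.29732669389421 circ 578.3477783203125 309.24755859375 49.03303146362305
 bench z 0.4340870608054026
top plate ((593.7637329101562, 66.24787139892578), (165.7581787109375, 163.28994750976562), 0.7068611979484558)
 z 17.945212839984066
top brass 100.5 (252, 188, 12, 12) 257.8557213930348 193.29519071310114 top z [61.3 72.3] onz57 [590.3  63.7  57. ]
scene stub 15 326 z 31.977872687389088 44.992637740886046 circ 598.3956298828125 327.3304443359375 21.80158805847168
scene stub 48 132 z 52.37070678969903 56.11585346350675 circ 599.0665893554688 327.2807312011719 22.094942092895508
 bench z -1.4916576477980859
scene plate ((595.2698974609375, 65.034423828125), (91.33442687988281, 93.7393569946289), 14.114277839660645)
 z 41.6394047222322
scene brass 74.0 (251, 225, 11, 11) 256.29279279279274 230.64639639639637 top z [55.3 67.8] onz57 [589.   72.8  57. ]
```

View pics/ca.png

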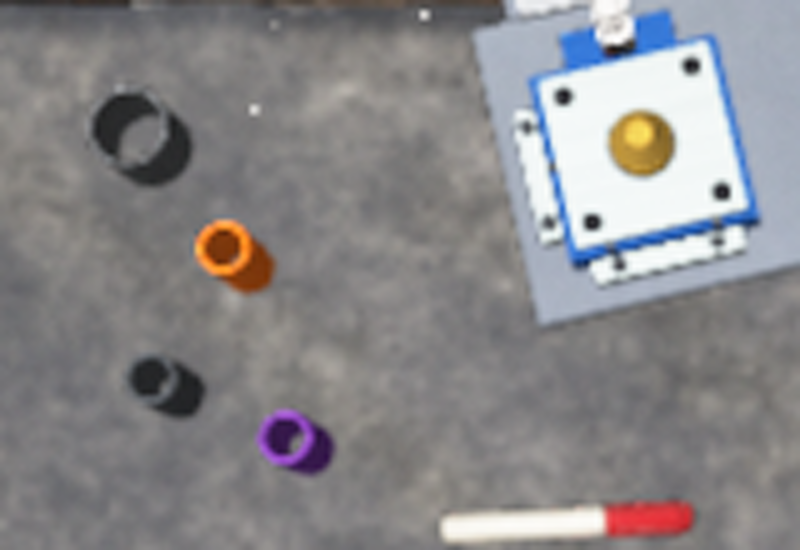

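View pics/cb.png

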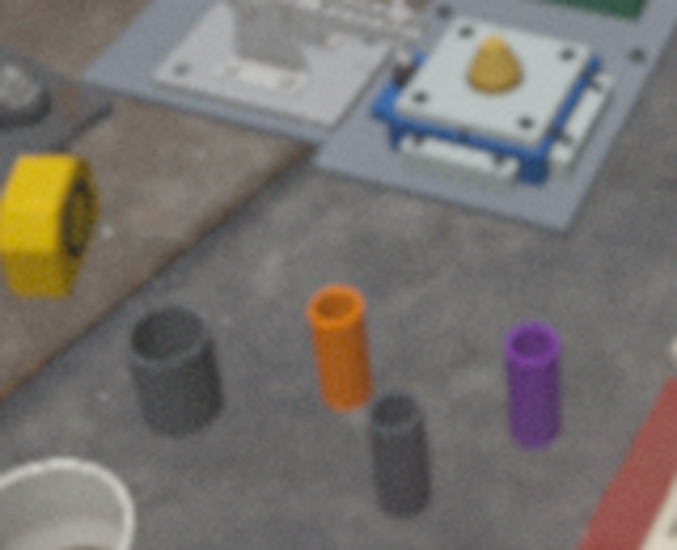

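Top crop: the wide stub's rim is centred near (130,131) and leans up-left, the plate corners are about (538,80), (713,38), (752,212), (580,252), and the cone top is at about (639,130). Scene crop: the rim is centred at about (172,338) and the cone tip at (495,42). The top mask merged the plate with the jig, so I'll refine by triangulating these points.

```bash
cat > m2.py <<'E'
from h import *
np.set_printoptions(suppress=True,precision=1)
T=dict(np.load('top0.npz'));S=dict(np.load('scene0.npz'))
ta=lambda x,y:(130+(x+.5)/5-.5,165+(y+.5)/5-.5)
sa=lambda x,y:(140+(x+.5)/4.231-.5,215+(y+.5)/4.231-.5)
def tri(p,q):
    (o,d),(e,g)=ray(T,*p),ray(S,*q); s=np.linalg.lstsq(np.c_[d,-g],e-o,rcond=None)[0]
    A,B=o+d*s[0],e+g*s[1]; return (A+B)/2,np.linalg.norm(A-B)
print('rim',tri(ta(130,131),sa(172,338)),onz(T,*ta(130,131),55),onz(S,*sa(172,338),55))
print('cone',tri(ta(639,130),sa(495,42)),onz(T,*ta(639,130),70),onz(S,*sa(495,42),70))
def hull(c,m,z,box):
    q=np.zeros(m.shape,np.uint8);q[box[1]:box[3],box[0]:box[2]]=1;m=m.astype(np.uint8)*q
    k=max(cv2.findContours(m,0,2)[0],key=cv2.contourArea)
    W=np.array([onz(c,x,y,z) for x,y in cv2.convexHull(k).reshape(-1,2)])[:,:2].astype(np.float32)
    return cv2.minAreaRect(W),W
f=T['frame'].astype(int)
for th in(190,215,235): print('plateT',th,hull(T,f.min(2)>th,43,(233,168,283,218))[0])
f=S['frame'].astype(int)
for th in(130,150,170): print('plateS',th,hull(S,f.min(2)>th,43,(225,214,290,262))[0])
# plate corners by eye, two views
C=[((538,80),(467,22)),((713,38),(0,0))]
P=np.array([onz(T,*ta(*p),43) for p in((538,80),(713,38),(752,212),(580,252))]);print(P,P.mean(0))
P=cloud(S)
# stub cylinder from scene cloud
w=P[280:324,163:199].reshape(-1,3);k=w[(w[:,2]>8)&(w[:,2]<50)]
from scipy.optimize import least_squares
o=least_squares(lambda p:np.hypot(k[:,0]-p[0],k[:,1]-p[1])-21,[600,325],loss='soft_l1');print('cyl',o.x,np.median(abs(o.fun)))
# dark blob in top, and neighbors
for n,p in(('thin',(153,380)),('orange',(224,248)),('purple',(288,438))):print(n,onz(T,*ta(*p),65))
print('tape',onz(T,178,140,64),'cup',onz(T,102,212,80))
E
python3 m2.py
```

```text
rim (array([595.4, 326.4,  52.3]), np.float64(0.7283102103537317)) [594.5 325.4  55. ] [593.6 328.   55. ]
cone (array([594.5,  64. ,  68.5]), np.float64(0.6134384145056591)) [594.4  64.1  70. ] [593.   65.4  70. ]
plateT 190 ((593.1896362304688, 64.54106140136719), (89.98052215576172, 89.85401916503906), 14.387556076049805)
plateT 215 ((593.0048828125, 64.72941589355469), (88.59821319580078, 88.18927001953125), 14.161563873291016)
plateT 235 ((593.2010498046875, 64.20771789550781), (86.04890441894531, 85.8808822631836), 14.166071891784668)
plateS 130 ((605.1063842773438, 75.58574676513672), (194.41110229492188, 162.2012481689453), 14.593764305114746)
plateS 150 ((595.2698974609375, 65.034423828125), (91.33442687988281, 93.7393569946289), 14.114277839660645)
plateS 170 ((594.2565307617188, 65.15988159179688), (86.37328338623047, 87.65047454833984), 15.82720947265625)
[[626.3 118.8  43. ]
 [649.6  28.8  43. ]
 [558.1   7.2  43. ]
 [536.4  94.6  43. ]] [592.6  62.3  43. ]
cyl [598.6 326.5] 1.2838499905492533
thin [465.4 303.9  65. ]
orange [532.6 271.9  65. ]
purple [437.2 235.1  65. ]
tape [727.3 272.8  64. ] cup [533.5 449.7  80. ]
```

Two views agree: the stub's rim is at about (594.5, 326.5) with its top near 55, and the seat is at about (593.5, 64.5). The plate measures 90 x 90 mm at 14.2°, and the cone top is near 70. Tool yaw 0.261 already matches the jig's y direction, but joint 6 needs the half-turn equivalent. I'm moving now.

Call:
carry_out(
  series="1 0.307 0.556 0 1;1 0.307 0.556 0 1;1 0.307 0.556 0 1;1 0.307 0.556 0 1;1 0.307 0.556 0 1;1 0.307 0.556 0 1;1 0.307 0.556 0 1;1 0.307 0.556 0 1;1 0.307 0.556 0 1;1 0.307 0.556 0 1",
)

```text
t: 1.1
position: [366.3, -87.3, 404.7]
eef_rot: [3.141, -0.001, 1.769]
contact_force: [-0.1, -0.2, -0.4]
width: 85.8
finger_force: 0.0
```

Call:
carry_out(
  series="1 0.305 0.556 0 1;1 0.305 0.556 0 1;1 0.305 0.556 0 1;1 0.305 0.556 0 1;1 0.305 0.556 0 1;1 0.305 0.556 0 1;1 0.305 0.556 0 1;1 0.305 0.556 0 1;1 0.305 0.556 0 1;1 0.305 0.556 0 1",
)

```text
t: 2.1
position: [595.1, 330.1, 403.4]
eef_rot: [3.141, -0.001, -3.014]
contact_force: [-0.4, -1.4, 0.8]
width: 85.0
finger_force: 0.0
```

Call:
carry_out(
  series="1 0 0 -0.18 0.085;1 0 0 -0.18 0.085;1 0 0 -0.18 0.085;1 0 0 -0.18 0.085;1 0 0 -0.18 0.085;1 0 0 -0.18 0.085",
)

```text
t: 2.7
position: [595.3, 327.1, 272.4]
eef_rot: [3.141, 0.004, -2.895]
contact_force: [0.6, -0.4, 1.5]
width: 85.5
finger_force: 0.0
```

```bash
python3 - <<'E'
from h import *
s=r.state();print(s['t'],s['position'],s['eef_rot'],s['q'],s['contact_force'])
T=cam('top');S=cam('scene')
a=cv2.resize(T['frame'][150:260,110:210],(500,550),interpolation=cv2.INTER_CUBIC)
b=cv2.resize(S['frame'][200:350,140:220],(293,550),interpolation=cv2.INTER_CUBIC)
cv2.imwrite('pics/h1.png',np.hstack([a,b])[...,::-1])
E
```

```text
2.7 [595.34576795 327.09241705 272.35305871] [ 3.14103956  0.00365329 -2.8950119 ] [3.94866968e-01 6.69693892e-01 1.06471526e-01 1.00387905e+00
 7.27474769e-06 1.48285221e-01] [ 0.64121903 -0.37418542  1.52248571]
```

View pics/h1.png

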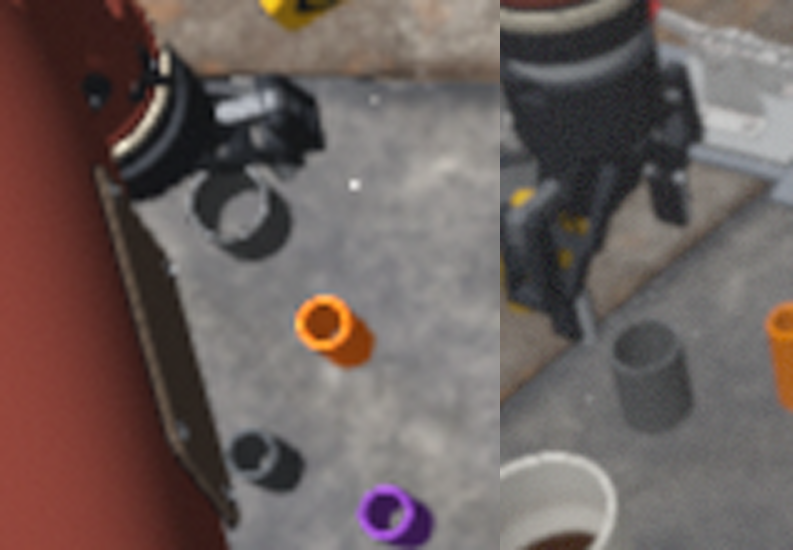

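The hover view shows the gripper above the stub with the fingers straddling it (scene crop tips near 580,335 and 678,218). I'll check that numerically by projecting the expected finger positions.

```bash
python3 - <<'E'
from h import *
S=cam('scene');s=r.state();p=s['position'];yaw=s['eef_rot'][2];d=np.array([-np.sin(yaw),np.cos(yaw),0])
for k in(-1,1):
  for off in (43,57):
    for h in(160,173):
      X=p+k*off*d-[0,0,h]; x=S['R']@X+S['t']; u=S['f']*x[:2]/x[2]+[S['cx'],S['cy']]
      print(k,off,h,np.round((u-[140,200]+.5)*3.667-.5))
P=cloud(S);w=P[200:300,110:200].reshape(-1,3)
e=(w-p)@d;x=(w-p)@np.array([np.cos(yaw),np.sin(yaw),0])
for k in(-1,1):
  m=(w[:,2]>100)&(w[:,2]<135)&(k*e>25)&(k*e<75)&(abs(x)<40); print(k,m.sum(),np.percentile(e[m],[2,50,98]),np.percentile(x[m],[2,50,98]),w[m][:,2].min())
E
```

```text
-1 43 160 [ 86. 331.]
-1 43 173 [ 91. 348.]
-1 57 160 [ 70. 351.]
-1 57 173 [ 75. 367.]
1 43 160 [174. 224.]
1 43 173 [177. 240.]
1 57 160 [187. 208.]
1 57 173 [190. 224.]
-1 85 [-57.18463529 -51.08220025 -44.17381142] [-6.86464965  5.66017175 10.61270008] 109.78494562156118
1 94 [41.1171798  42.96027804 55.12978882] [-11.45114186   1.89504195  10.10210516] 111.83561573675449
```

Call:
carry_out(
  series="1 0 0 -0.05 0;1 0 0 -0.1 0;1 0 0 -0.11 0;1 0 0 -0.11 0;0.3 0 0 -0.11 0;0.3 0 0 -0.11 0;0.3 0 0 -0.11 0;0.3 0 0 -0.11 0;0.3 0 0 -0.11 0;0.3 0 0 -0.11 0",
)

```text
t: 3.85
position: [595.0, 327.0, 189.0]
eef_rot: [3.141, 0.003, -2.895]
contact_force: [-0.8, -0.9, 6.0]
width: 40.7
finger_force: 59.5
```

Call:
carry_out(
  series="0.3 0 0 0.02 0;0.3 0 0 0.06 0;0.3 0 0 0.12 0;0.3 0 0 0.12 0;0.3 0 -0.1 0.12 0;0.3 0 -0.2 0.12 0;0.3 0 -0.3 0.12 0;0.3 0 -0.34 0.12 0;0.3 0 -0.34 0.12 0;0.3 0 -0.34 0.12 0",
)

```text
t: 4.85
position: [594.4, 66.7, 278.0]
eef_rot: [-3.14, 0.0, -2.9]
contact_force: [-0.5, -0.0, -1.0]
width: 40.4
finger_force: 61.2
```

```bash
python3 - <<'E'
from h import *
s=r.state();print(s['t'],s['position'],s['eef_rot'],s['contact_force'],s['torque'],s['width'],s['q'])
T=cam('top');S=cam('scene');np.savez('scene1.npz',**S);np.savez('top1.npz',**T)
a=cv2.resize(T['frame'][140:240,200:300],(400,400),interpolation=cv2.INTER_CUBIC)
b=cv2.resize(S['frame'][170:270,215:315],(400,400),interpolation=cv2.INTER_CUBIC)
cv2.imwrite('pics/h2.png',np.hstack([a,b])[...,::-1])
E
```

```text
4.85 [594.35210882  66.71172825 277.98220603] [-3.13978878e+00  8.62344873e-05 -2.90010910e+00] [-0.49633889 -0.00161612 -1.0355181 ] [0.02259085 0.03182004 0.02583538] 40.44796959089914 [-0.00998029  0.52130645 -0.1472274   0.90173012 -0.00172568 -0.25146422]
```

View pics/h2.png

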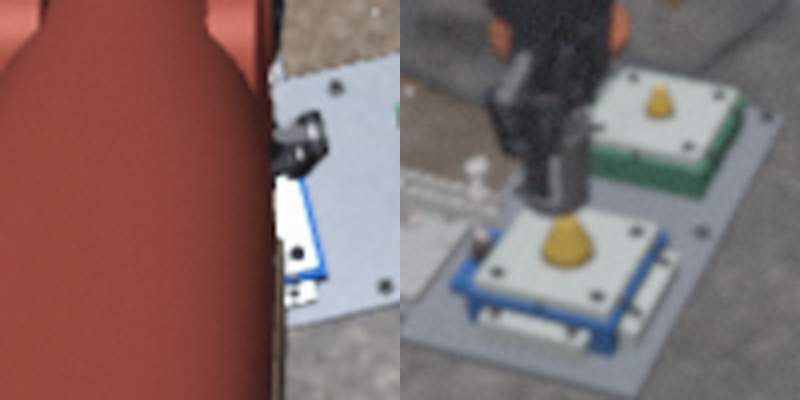

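The stub is held upright. In the scene crop its lower end is at about (555,210), just above the cone tip at about (567,218). Next I'll compare its axis with the cone numerically.

```bash
cat > fit.py <<'E'
from h import *
from scipy.optimize import least_squares
np.set_printoptions(suppress=True,precision=2)
def cyl(P,x0,z0,z1,R=21):
    w=P.reshape(-1,3); k=w[(w[:,2]>z0)&(w[:,2]<z1)&(np.hypot(w[:,0]-x0[0],w[:,1]-x0[1])<30)]
    o=least_squares(lambda p:np.hypot(k[:,0]-p[0],k[:,1]-p[1])-R,x0,loss='soft_l1'); return o.x,len(k),np.median(abs(o.fun))
if __name__=='__main__':
    s=r.state();print(s['t'],s['position'],s['eef_rot'],s['contact_force'])
    S0=dict(np.load('scene0.npz'));print('bench',cyl(cloud(S0),(595,327),8,48))
    S=cam('scene');p=s['position'];zb=p[2]-188
    for a,b in((2,14),(2,20),(8,20)):print('held',a,b,cyl(cloud(S),p[:2],zb+a,zb+b))
    # silhouette of bench stub vs held stub against range: left/right edges per row of scene depth
    def axis(c,x,y,z0,z1):
        P=cloud(c);m=(abs(P[...,2]-(z0+z1)/2)<(z1-z0)/2)&(np.hypot(P[...,0]-x,P[...,1]-y)<30)
        out=[]
        for v in np.where(m.any(1))[0]:
            u=np.where(m[v])[0]
            if u.max()-u.min()>10: out.append((v,(u.max()+u.min())/2,u.max()-u.min()+1))
        return np.array(out)
    print(axis(S0,597,327,3,30));print(axis(S,*p[:2],zb+2,zb+18))
E
python3 fit.py
```

```text
4.95 [594.46  70.21 277.84] [-3.14  0.   -2.9 ] [-0.99 -0.37 -1.41]
bench (array([598.7 , 326.57]), 399, np.float64(1.2585995185725487))
held 2 14 (array([598.24,  71.18]), 52, np.float64(0.6593819276592203))
held 2 20 (array([598.07,  71.61]), 73, np.float64(0.7105853505930106))
held 8 20 (array([598.06,  72.38]), 40, np.float64(0.9072579780314225))
[[306.  182.   21. ]
 [307.  182.   21. ]
 [308.  182.5  20. ]
 [309.  182.5  20. ]
 [310.  182.5  20. ]
 [311.  182.   19. ]
 [312.  182.   17. ]
 [313.  181.5  16. ]
 [314.  181.5  14. ]
 [315.  180.5  12. ]]
[[216.  253.   17. ]
 [217.  253.   17. ]
 [218.  253.   17. ]
 [219.  253.   17. ]
 [220.  253.5  16. ]
 [221.  253.   15. ]
 [222.  253.5  12. ]]
```

Call:
carry_out(
  series="0.3 0 -0.009 -0.016 0;0.3 0 -0.009 -0.016 0;0.3 0 -0.009 -0.016 0;0.3 0 -0.009 -0.016 0",
)

```text
t: 5.4
position: [594.3, 65.7, 265.0]
eef_rot: [3.141, -0.0, -2.894]
contact_force: [0.3, 0.5, -0.9]
width: 40.5
finger_force: 61.2
```

```bash
cat > lat.py <<'E'
from fit import *
s=r.state();p=s['position'];print(s['t'],p,s['eef_rot'],s['contact_force'])
F=[];
for i in range(4):
    S=cam('scene');F.append(S['frame'].astype(float))
f=np.mean(F,0);S['frame']=f.astype(np.uint8);np.savez('scene2.npz',**S)
S0=dict(np.load('scene0.npz'))
def lat(c,u,v): # lateral image coordinate
    return u
h=cv2.cvtColor(S['frame'],cv2.COLOR_RGB2HSV)
# cone: yellow-ness b; column profile weights by row
for nm,c in(('S0',S0),('S2',S)):
    g=c['frame'].astype(float);y=np.clip(g[...,0]-g[...,2]-25,0,60)
    y=y[218:240,245:270]
    for v in range(0,22,2):
        w=y[v]
        if w.sum()>120: print(nm,v+218,(w*np.arange(245,270)).sum()/w.sum(),round((w/60).sum(),1),end=' | ')
    print()
proj=lambda X:(lambda x:S['f']*x[:2]/x[2]+[S['cx'],S['cy']])(S['R']@np.array(X)+S['t'])
for X in((593.7,64.6,43),(593.7,64.6,60),(593.7,64.6,70)):print(X,proj(X))
print('tcp axis',proj([*p[:2],p[2]-188]),proj([*p[:2],p[2]-175]),'R0',S['R'][0],'px/mm',S['f']/(S['R']@np.array([594,65,80])+S['t'])[2])
b=cv2.resize(S['frame'][190:250,220:300],(800,600),interpolation=cv2.INTER_CUBIC)
cv2.imwrite('pics/h3.png',b[...,::-1])
E
python3 lat.py
```

```text
5.4 [594.32  65.74 265.05] [ 3.14 -0.   -2.89] [ 0.27  0.51 -0.89]
S0 224 256.159793814433 3.2 | S0 226 256.1574585635359 6.0 | S0 228 256.27530364372467 8.2 | S0 230 256.3710191082803 10.5 | S0 232 256.35502958579883 11.3 | S0 234 256.17808219178085 9.7 | S0 236 256.0206896551724 2.4 | 
S2 228 256.5821256038647 6.9 | S2 230 256.3665086887836 10.6 | S2 232 256.34711964549484 11.3 | S2 234 256.14846416382255 9.8 | S2 236 256.025 2.7 | 
(593.7, 64.6, 43) [257.   232.54]
(593.7, 64.6, 60) [256.74 227.37]
(593.7, 64.6, 70) [256.58 224.28]
tcp axis [255.99 222.23] [255.77 218.12] R0 [-0.83 -0.56  0.  ] px/mm 0.39854635787600884
```

View pics/h3.png

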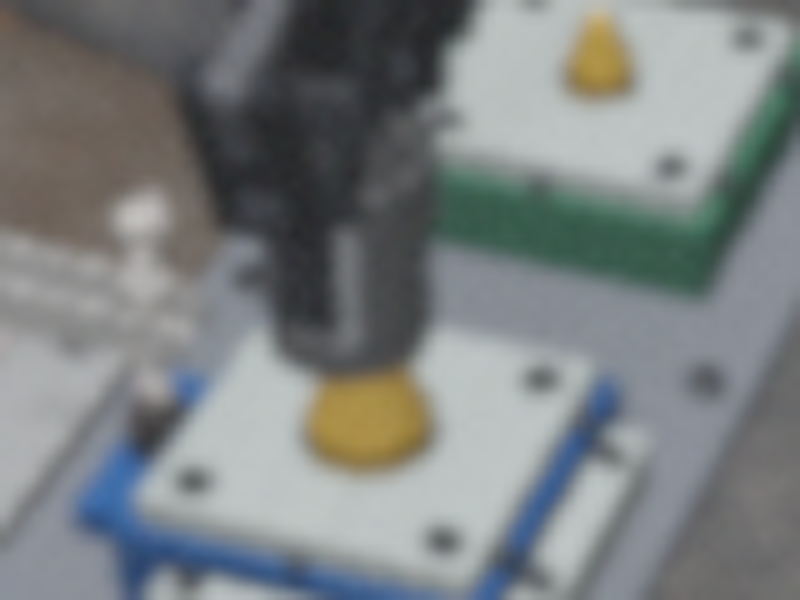

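The picture shows the stub's lower end just above the cone, with edges near crop x 272 and 428 (centre about 350). The cone is centred near 367, so the stub looks 2-3 mm off along camera-left. I'll measure this sub-pixel, and check the bench image for the same offset.

```bash
cat > edge.py <<'E'
from fit import *
S0=dict(np.load('scene0.npz'));S=dict(np.load('scene2.npz'))
def edges(c,v,a,b):
    g=cv2.GaussianBlur(c['frame'],(3,3),0).astype(float).sum(2)[v,a:b]
    uu=np.linspace(a,b-1,(b-a-1)*20+1);gi=np.interp(uu,np.arange(a,b),g)
    mn=gi.min();i=gi.argmin();l,rr=gi[:60].max(),gi[-60:].max()
    L=uu[np.where(gi[:i]>(mn+l)/2)[0].max()];R=uu[i+np.where(gi[i:]>(mn+rr)/2)[0].min()]
    return L,R,(L+R)/2
print('held');[print(v,np.array(edges(S,v,241,270))) for v in range(216,227,2)]
print('bench');[print(v,np.array(edges(S0,v,165,200))) for v in range(298,316,2)]
def proj(c,X):
    x=c['R']@np.array(X)+c['t'];return c['f']*x[:2]/x[2]+[c['cx'],c['cy']]
for x in(594.5,598):
  for z in(0,15,30): 
    d=np.array([.83,.56,0])*21
    X=np.array([x,327,z]);print(x,z,proj(S0,X),'edges',proj(S0,X+d)[0],proj(S0,X-d)[0])
T=dict(np.load('top0.npz'));cv2.imwrite('pics/t.png',cv2.resize(T['frame'][175:210,135:180],(720,560),interpolation=cv2.INTER_CUBIC)[...,::-1])
E
python3 edge.py
```

```text
held
216 [245.65 253.35 249.5 ]
218 [244.9  253.6  249.25]
220 [246.4  253.85 250.12]
222 [246.9 262.3 254.6]
224 [247.35 261.75 254.55]
226 [248.75 261.   254.88]
bench
298 [171.25 190.6  180.93]
300 [181.85 190.85 186.35]
302 [171.25 191.3  181.28]
304 [171.5  191.65 181.57]
306 [171.95 191.9  181.93]
308 [172.35 192.3  182.32]
310 [173.05 192.45 182.75]
312 [173.25 191.75 182.5 ]
314 [173.8  190.25 182.03]
594.5 0 [184.34 311.07] edges 174.69080977434584 193.98448275400202
594.5 15 [183.27 306.56] edges 173.5192777711806 193.02272492938351
594.5 30 [182.18 301.94] edges 172.32199484174538 192.0398279409858
598 0 [183.2  310.35] edges 173.5688596343598 192.82644294690272
598 15 [182.12 305.83] edges 172.38737205560045 191.85394124644662
598 30 [181.02 301.22] edges 171.1799644243148 190.86010514296453
```

View pics/t.png

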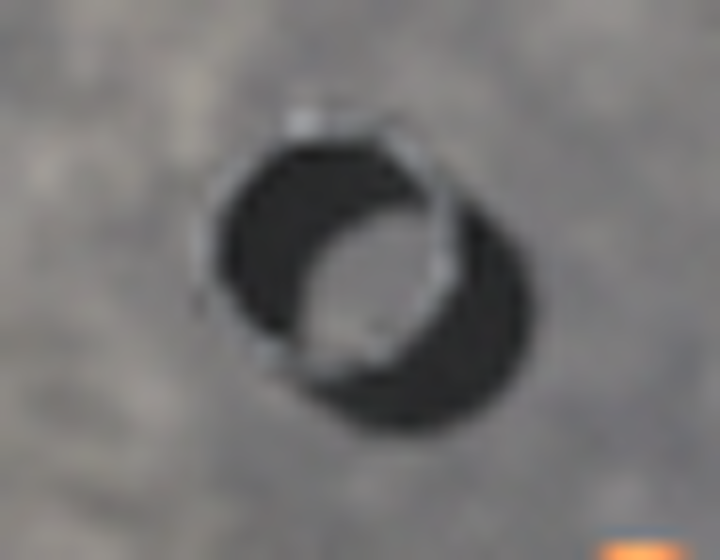

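The magnified top view puts the rim's outer ring at crop (327,243), not where I first read it. That makes the stub's bench position about (597.3, 327), so it sits about 3 mm along tool x from the TCP. The scene view agrees, needing about 3.3 mm. I'll correct by (-3.4, -1.0) mm and lower part way.

Call:
carry_out(
  series="0.3 -0.0045 -0.0013 0 0;0.3 -0.0045 -0.0013 0 0;0.3 -0.0045 -0.0013 -0.01 0;0.3 -0.0045 -0.0013 -0.018 0;0.3 -0.0045 -0.0013 -0.026 0;0.3 -0.0045 -0.0013 -0.03 0;0.3 -0.0045 -0.0013 -0.03 0;0.3 -0.0045 -0.0013 -0.03 0",
)

```text
t: 6.4
position: [591.0, 64.0, 242.7]
eef_rot: [3.142, -0.0, -2.895]
contact_force: [0.0, -0.9, -1.7]
width: 40.5
finger_force: 61.2
```

```bash
cat > st.py <<'E'
from fit import *
F=[];Q=[]
for i in range(4):
    S=cam('scene');F.append(S['frame'].astype(float));s=r.state();Q.append(np.r_[s['contact_force'],s['torque'],s['position'],s['eef_rot'][:2]])
Q=np.array(Q);print(s['t'],'F',Q[:,:3].mean(0),'M',Q[:,3:6].mean(0),'p',Q[:,6:].mean(0),s['width'])
S['frame']=np.mean(F,0).astype(np.uint8);np.savez('sceneL.npz',**S)
E
python3 st.py; python3 - <<'E'
from h import *
S=dict(np.load('sceneL.npz'));cv2.imwrite('pics/h4.png',cv2.resize(S['frame'][195:250,220:293],(796,600),interpolation=cv2.INTER_CUBIC)[...,::-1])
E
```

```text
6.6 F [-0.06 -0.34 -1.28] M [ 0.02 -0.01  0.02] p [591.08  64.05 242.88   0.     0.  ] 40.64261119201425
```

View pics/h4.png

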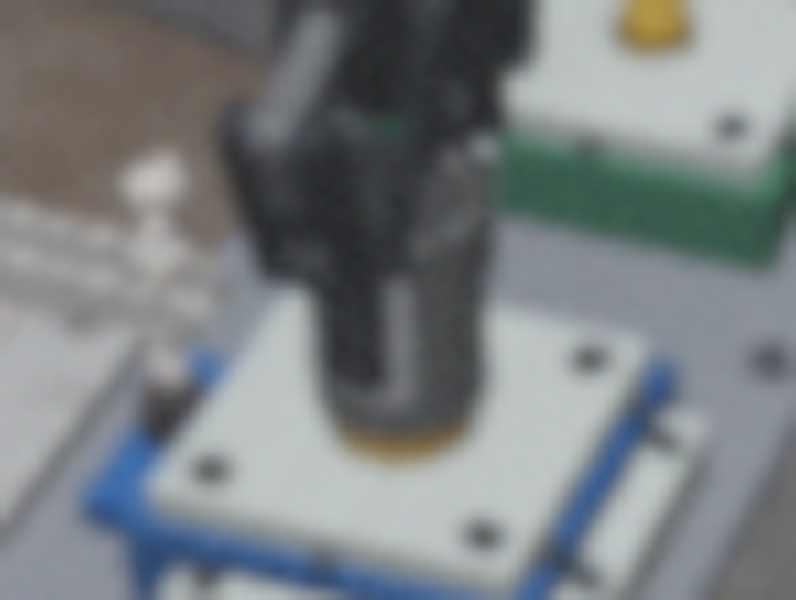

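The lowered stub (crop x 322–483) is centred over the brass cone (335–470), with no contact force yet. I'll press on gently.

Call:
carry_out(
  series="0.3 0 0 -0.003 0;0.3 0 0 -0.006 0;0.3 0 0 -0.008 0;0.3 0 0 -0.01 0;0.3 0 0 -0.01 0;0.3 0 0 -0.01 0",
)

```text
t: 7.2
position: [591.3, 63.9, 235.4]
eef_rot: [-3.141, 0.001, -2.895]
contact_force: [2.0, -2.8, 1.0]
width: 40.3
finger_force: 61.5
```

```bash
python3 st.py
```

```text
7.4 F [ 2.27 -2.13  1.93] M [-0.55 -0.56 -0.  ] p [591.25  63.92 235.43  -3.14   0.  ] 40.45126354607172
```

Call:
carry_out(
  series="0.3 0.0011 -0.0008 0 0;0.3 0.0011 -0.0008 0 0;0.3 0.0011 -0.0008 0 0",
)

```text
t: 7.7
position: [591.8, 63.4, 235.1]
eef_rot: [3.142, -0.0, -2.895]
contact_force: [1.3, -1.5, 1.9]
width: 40.0
finger_force: 61.5
```

```bash
python3 st.py
```

```text
7.9 F [ 1.43 -1.85  1.75] M [-0.48 -0.34  0.01] p [591.78  63.42 235.16   0.    -0.  ] 40.55910126197004
```

Call:
carry_out(
  series="0.3 0.001 -0.0011 0 0;0.3 0.001 -0.0011 0 0;0.3 0.001 -0.0011 0 0",
)

```text
t: 8.2
position: [592.3, 62.6, 235.0]
eef_rot: [3.141, -0.001, -2.895]
contact_force: [-0.0, -1.8, 0.1]
width: 40.7
finger_force: 61.2
```

```bash
python3 st.py
```

```text
8.4 F [ 0.03 -1.56 -0.49] M [-0.36  0.01  0.  ] p [592.33  62.62 234.97   3.14  -0.  ] 40.90167764327453
```

Call:
carry_out(
  series="0.3 0 -0.0013 0 0;0.3 0 -0.0013 0 0;0.3 0 -0.0013 0 0",
)

```text
t: 8.7
position: [592.3, 62.1, 234.9]
eef_rot: [3.14, -0.0, -2.894]
contact_force: [1.1, 5.2, -2.5]
width: 40.7
finger_force: 61.3
```

```bash
python3 st.py
```

```text
8.9 F [-0.37  5.3  -2.42] M [1.2  0.15 0.01] p [592.32  62.11 234.98   3.14  -0.  ] 40.79211765581702
```

Call:
carry_out(
  series="0.3 0 0.0008 0 0;0.3 0 0.0008 0 0;0.3 0 0.0008 0 0",
)

```text
t: 9.2
position: [592.3, 62.3, 235.0]
eef_rot: [3.141, -0.001, -2.895]
contact_force: [-1.5, 4.7, -3.6]
width: 40.4
finger_force: 61.2
```

```bash
python3 st.py
```

```text
9.4 F [-1.38  4.24 -3.26] M [1.   0.36 0.01] p [592.36  62.32 235.03   3.14  -0.  ] 40.53998936686602
```

Call:
carry_out(
  series="0.3 0 0.0008 0 0;0.3 0 0.0008 0 0;0.3 0 0.0008 0 0",
)

```text
t: 9.7
position: [592.4, 62.6, 235.1]
eef_rot: [-3.141, -0.001, -2.895]
contact_force: [-2.4, 2.1, -3.7]
width: 40.7
finger_force: 61.2
```

```bash
python3 st.py; python3 - <<'E'
from fit import *
S=dict(np.load('sceneL.npz'))
P=cloud(S)
for a,b in((50,58),(50,64)):print(cyl(P,(595,64),a,b))
f=cv2.GaussianBlur(S['frame'],(3,3),0).astype(int).sum(2)
for v in range(222,238,2):print(v,f[v,243:270])
E
```

```text
9.9 F [-2.92  0.44 -3.72] M [0.1  0.68 0.03] p [592.42  62.62 235.09  -3.14  -0.  ] 40.29830983017328
(array([595.41,  63.7 ]), 33, np.float64(0.5954671589744969))
(array([595.5 ,  63.84]), 50, np.float64(0.5896969845850908))
222 [367 322 290 271 248 219 190 164 146 138 147 172 205 232 238 231 225 221
 212 209 244 322 405 449 454 449 442]
224 [468 493 509 497 450 362 259 185 156 149 154 193 262 311 304 263 229 218
 213 221 282 398 502 546 549 541 530]
226 [528 559 573 565 523 426 298 202 165 159 163 196 265 319 315 272 235 222
 215 224 286 406 517 571 581 581 577]
228 [565 575 578 571 537 452 326 216 166 156 161 192 257 314 313 274 239 225
 216 221 272 381 494 558 577 580 580]
230 [578 580 580 576 549 474 348 231 178 167 164 187 245 305 312 277 242 226
 217 219 269 374 487 553 577 580 583]
232 [581 581 582 582 567 509 400 293 243 231 225 240 284 320 315 275 241 225
 220 230 288 396 501 559 579 582 584]
234 [582 583 585 586 579 547 480 392 316 274 263 270 282 285 271 253 241 243
 268 328 411 491 549 575 582 583 584]
236 [583 586 586 586 583 577 560 529 482 429 385 352 327 317 325 342 365 402
 452 505 547 569 579 583 584 585 586]
```

Call:
carry_out(
  series="0.3 -0.0006 0 0 0;0.3 -0.0006 0 0 0;0.3 -0.0006 0 -0.0015 0;0.3 -0.0006 0 -0.0015 0",
)

```text
t: 10.3
position: [592.3, 62.7, 234.3]
eef_rot: [-3.141, 0.0, -2.895]
contact_force: [-2.5, -0.8, 0.1]
width: 40.5
finger_force: 61.6
```

```bash
python3 st.py
```

```text
10.5 F [-2.52 -1.34  0.52] M [-0.36  0.61 -0.03] p [592.29  62.69 234.34  -3.14   0.  ] 40.46925414939811
```

Call:
carry_out(
  series="0.3 -0.0006 -0.0002 0 0;0.3 -0.0006 -0.0002 0 0;0.3 -0.0006 -0.0002 -0.0015 0;0.3 -0.0006 -0.0002 -0.0015 0",
)

```text
t: 10.9
position: [592.0, 62.6, 233.0]
eef_rot: [-3.141, 0.001, -2.895]
contact_force: [0.2, -0.8, 0.1]
width: 40.2
finger_force: 61.6
```

```bash
python3 st.py
```

```text
11.1 F [ 0.58 -1.67  0.59] M [-0.4  -0.17 -0.02] p [592.    62.64 233.08  -3.14   0.  ] 40.621511390063354
```

Call:
carry_out(
  series="0.3 0.0001 -0.0003 0 0;0.3 0.0001 -0.0003 -0.001 0;0.3 0.0001 -0.0003 -0.001 0;0.3 0.0001 -0.0003 -0.001 0",
)

```text
t: 11.5
position: [592.0, 62.5, 232.3]
eef_rot: [3.142, 0.001, -2.895]
contact_force: [1.6, -0.7, 0.0]
width: 40.6
finger_force: 61.6
```

```bash
python3 st.py
```

```text
11.7 F [ 2.64  0.07 -0.07] M [-0.02 -0.52 -0.01] p [591.94  62.51 232.3    3.14   0.  ] 40.26191779371079
```

Call:
carry_out(
  series="0.3 0.0005 0 0 0;0.3 0.0005 0 -0.001 0;0.3 0.0005 0 -0.001 0;0.3 0.0005 0 -0.001 0",
)

```text
t: 12.1
position: [592.1, 62.5, 232.1]
eef_rot: [-3.142, 0.0, -2.895]
contact_force: [-0.5, -0.6, 7.6]
width: 40.4
finger_force: 62.4
```

```bash
python3 st.py
```

```text
12.3 F [-0.34 -0.23  6.98] M [ 0.05  0.08 -0.02] p [592.09  62.51 232.05   3.14   0.  ] 40.891178048122356
```

Call:
carry_out(
  series="0.3 0 0 -0.0005 0;0.3 0 0 -0.0008 0;0.3 0 0 -0.0008 0;0.3 0 0 -0.0008 0;0.3 0 0 -0.0008 0",
)

```text
t: 12.8
position: [592.1, 62.5, 232.0]
eef_rot: [-3.142, 0.001, -2.895]
contact_force: [-2.7, 0.3, 13.6]
width: 40.5
finger_force: 63.0
```

```bash
python3 st.py
```

```text
13.0 F [-2.88 -0.02 13.04] M [0.03 0.48 0.01] p [592.08  62.52 231.97  -3.14   0.  ] 40.53869722682241
```

Call:
carry_out(
  series="0.3 -0.0001 0 -0.0002 0;0.3 -0.0001 0 -0.0002 0;0.3 -0.0001 0 -0.0002 0;0.3 -0.0001 0 -0.0002 0;0.3 -0.0001 0 -0.0002 0;0.3 -0.0001 0 -0.0002 0",
)

```text
t: 13.6
position: [592.0, 62.5, 231.9]
eef_rot: [-3.142, 0.001, -2.895]
contact_force: [-2.2, 0.2, 14.9]
width: 40.2
finger_force: 63.0
```

```bash
python3 st.py; python3 - <<'E'
from fit import *
S=dict(np.load('sceneL.npz'));cv2.imwrite('pics/h5.png',cv2.resize(S['frame'][195:250,220:293],(796,600),interpolation=cv2.INTER_CUBIC)[...,::-1])
print(cyl(cloud(S),(595,63),46,58))
E
```

```text
13.8 F [-2.76  0.72 14.25] M [0.04 0.55 0.02] p [592.04  62.53 231.96  -3.14   0.  ] 40.672765196548596
(array([595.6 ,  63.39]), 48, np.float64(0.5053973474302769))
```

View pics/h5.png

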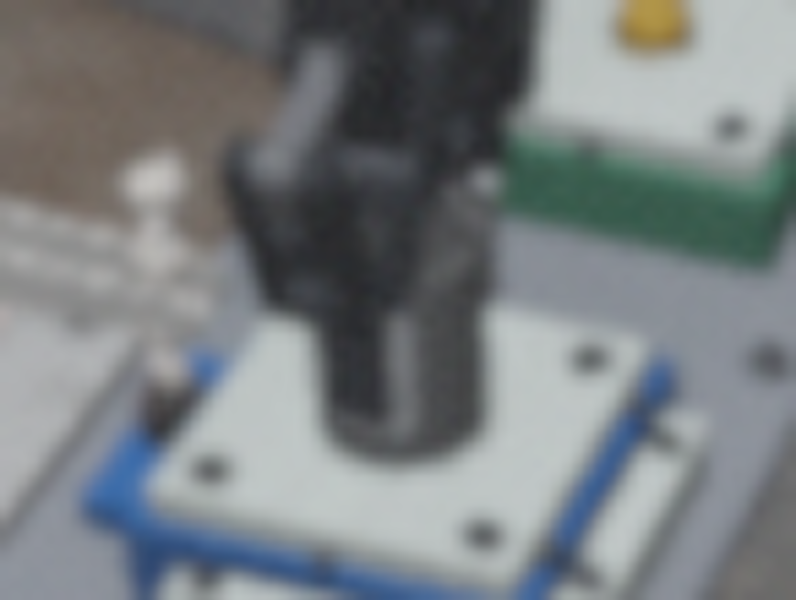

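The stub is upright and flush on the blue plate: its lower edge is at crop (400,460) and no brass shows. The push is steady at about 14.5 N, so I'm handing it in.

```bash
python3 -c "
from station import r
print(r.job_done())"
```

```text
the job is handed in; nothing more can be done
None
```

The blue (large) foot plate was in the working bay, so I seated the wide stub on it: upright, flush over the brass cone, still gripped with a steady downward push of about 14.5 N, and handed in at about 14 s; nothing else was handled.

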